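# Stir a heap of sintering beads level in its dish

## Robot

A 6-joint arm with a two-finger parallel gripper is mounted at the origin on a cart in front of the work surface, level with it; the furniture and walls round the work are solid. World frame = base frame: x ahead of the robot, y to its left, z up, the work surface at z = 0. Lengths are in m, angles in rad, forces in N, time in s.
With the tool pointing down it reaches from about 0.3 to 0.775 m from the base axis. Payload 14.6 kg.
Tool frame: the origin (TCP) lies at the centre of the arm's flange, where the gripper is bolted on; the fingertips stand 199 mm ahead of it and the grasp point (between the pads) lies ctrl.tcp_to_grasp ahead of it (ctrl.tcp_to_grasp is the distance from the TCP to the grasp point, in m); z points along the fingers, y is the line along which they close (so a half turn about z gives the same grasp; the last joint's range is limited). The gripper opens to 94 mm and grips with 3 to 60 N. Pads are 16 mm wide; open, the fingers measure 119 mm over their backs; the gripper's body (75 mm by 177 mm) begins 78 mm behind the grasp point.
Start: joints at [1.199, 0.3, 1.521, -0, 1.321, -0.067], TCP at [0.165, 0.525, 0.405] pointing down, gripper open.
Joint ranges: [-3.03, 3.03], [-0.79, 2.21], [0.23, 2.52], [-1.04, 4.18], [0, 3.07], [-2.55, 2.55]. Speed limits (rad/s): [2.22, 2.22, 2.57, 3.14, 3.14, 3.14].

## Interface

Orientations are given as [roll, pitch, yaw] about the fixed x, y, z axes, in that order (R = Rz(yaw) Ry(pitch) Rx(roll)).
In Python, from station import ctrl gives the robot as it stands. The module is installed in compiled form; this text tells all that it offers.
- The arm moves only by the shell command python3 -m jog 'ROWS' [OPENING] [FORCE]. ROWS is JSON, a list of rows, each a list of 6 numbers: the shift along the tool's x, y, z in cm, then the turn, a rotation vector about the tool's x, y, z in rad. In form: [[tx, ty, tz, ax, ay, az], ...]. A call has 1 to 8 rows; each row is the pose to reach, as a shift and turn from the pose commanded when the call began, along the tool's axes at that moment; what a row does not reach only later rows make up. A row lasts 1/10 s, in which the tool goes at most 50 mm and 8.59 degrees, less where a joint would pass 70% of its speed; a pose out of reach is approached as far as the arm can. A call with a gripper value outside its range is refused whole. OPENING is the opening in per cent of the stroke, from 0 (shut) to 100 (fully open), set as the call begins (- or left out, the last holds). The fingers move at their own pace and stop on an object; FORCE is the grip in N (left out, the last holds). Time passes only in rows, so rows that repeat a pose let the fingers close. It gives the time, the measured TCP pose, the force, the opening and the grip force at its end, in the units of the state.
- ctrl.get_obs(): the state, without advancing time (a new reading comes with each control period).
- ctrl.camera(name): name is "scene" or "top" or "wrist"; returns a dict with "img" (480x640x3 uint8, blue, green, red), "intrinsics" (3x3 intrinsics, pixels), "k1" (the pictures are not rectified: a ray, as slopes to the right and down, at radius r is drawn at 1 + k1 r^2 times it, then the intrinsics apply), "R" (3x3) and "t" (3): a world point X has camera coordinates R X + t. Camera axes: x right, y down, z forward; pixel columns grow to the right and rows downward; lengths in m; the calibration is good to about 2 mm. A picture is of the moment at which its call begins. There is no depth.
- ctrl.hand_in(): hands the job in; it is judged then, once.
The state is a dict: "time_s": time; "qpos": joint angles; "joint_vel": joint speeds; "tau": joint torques, N m; "ee_pos": TCP position; "eef_rot": TCP orientation; "force": force on the tool from outside, world axes, zero at the start; "moment": the same for the moment, N m; "grip_width": finger opening in m; "grip_force": force on a finger pad.
Only numpy, scipy, OpenCV 4.12 (cv2) and the standard library are available. Lean on these libraries where they do the work, as an engineer would, in place of code of your own. Each camera call takes 0.05 s, during which the arm holds its last target. There are 200 camera calls.

## Task

The sintering beads were tipped in a heap at one side of the grey dish. Take the stirring rod with the blue handle from the hanger, lifting its collar clear of the upturned front lip, and stir the beads with it until they lie in a single layer, none on top of another, with beads on every side of the dish, ready for crowns to be set on them; keep every bead in the dish, do not shove the dish about or press the rod hard on it, and do not touch the beads with the gripper. Then hang the rod back in its place on the hanger and leave the other things as they are.

Things in the scene. Friction and masses are not known exactly. Their poses are not given: they have to be found in the camera images.
- dish: Round dark-grey ceramic dish, loose on the bench, about 0.65 kg, 123 mm across, 34 mm high with its rounded rim. Flat inner floor 8 mm above the underside; upright inner wall, about 108 mm across inside. It slides if a bead is wedged between rod and wall. Origin: centre of its underside, z up.
- bead_1: Ivory zirconia bead 1 of 8: a cylinder 14 mm across and 12 mm long, 11 g. Origin: its centre, z along its axis. Standing or lying on the dish floor its origin is 14 to 15 mm above the dish's underside, on top of another bead about 26 mm. At the start the eight stand on end in a heap at one side of the dish, six below and two on top.
- bead_2: Ivory zirconia bead 2 of 8: a cylinder 14 mm across and 12 mm long, 11 g. Origin: its centre, z along its axis. Standing or lying on the dish floor its origin is 14 to 15 mm above the dish's underside, on top of another bead about 26 mm. At the start the eight stand on end in a heap at one side of the dish, six below and two on top.
- bead_3: Ivory zirconia bead 3 of 8: a cylinder 14 mm across and 12 mm long, 11 g. Origin: its centre, z along its axis. Standing or lying on the dish floor its origin is 14 to 15 mm above the dish's underside, on top of another bead about 26 mm. At the start the eight stand on end in a heap at one side of the dish, six below and two on top.
- bead_4: Ivory zirconia bead 4 of 8: a cylinder 14 mm across and 12 mm long, 11 g. Origin: its centre, z along its axis. Standing or lying on the dish floor its origin is 14 to 15 mm above the dish's underside, on top of another bead about 26 mm. At the start the eight stand on end in a heap at one side of the dish, six below and two on top.
- bead_5: Ivory zirconia bead 5 of 8: a cylinder 14 mm across and 12 mm long, 11 g. Origin: its centre, z along its axis. Standing or lying on the dish floor its origin is 14 to 15 mm above the dish's underside, on top of another bead about 26 mm. At the start the eight stand on end in a heap at one side of the dish, six below and two on top.
- bead_6: Ivory zirconia bead 6 of 8: a cylinder 14 mm across and 12 mm long, 11 g. Origin: its centre, z along its axis. Standing or lying on the dish floor its origin is 14 to 15 mm above the dish's underside, on top of another bead about 26 mm. At the start the eight stand on end in a heap at one side of the dish, six below and two on top.
- bead_7: Ivory zirconia bead 7 of 8: a cylinder 14 mm across and 12 mm long, 11 g. Origin: its centre, z along its axis. Standing or lying on the dish floor its origin is 14 to 15 mm above the dish's underside, on top of another bead about 26 mm. At the start the eight stand on end in a heap at one side of the dish, six below and two on top.
- bead_8: Ivory zirconia bead 8 of 8: a cylinder 14 mm across and 12 mm long, 11 g. Origin: its centre, z along its axis. Standing or lying on the dish floor its origin is 14 to 15 mm above the dish's underside, on top of another bead about 26 mm. At the start the eight stand on end in a heap at one side of the dish, six below and two on top.
- stirrer: Stirring rod hanging upright in the hanger, 175 mm long, about 80 g. Origin on its axis at the underside of its steel collar, z up to the handle. Collar: disc 30 mm across, 5 mm thick. Square blue handle, 16 x 16 mm, sides along x and y, from 5 to 55 mm above the origin. Below, a steel rod 8 mm across with a dark rubber foot 12 mm across, 16 mm long, ends 120 mm below the origin.
- stirrer_tip (a point): Centre of the bottom of the stirring rod's rubber foot, 120 mm below the rod's origin.
- spatula: Flat plaster spatula with a brown wooden handle, hanging in the other fork of the hanger, same collar and handle sizes as the stirring rod, blade 24 mm wide. Not needed; leave it hanging. Origin: underside of its collar.
- hanger: Tool hanger fixed to the bench: dark foot plate, aluminium post, and a cross plate with two level forks pointing to its -x. Origin on the bench, z up, y along the cross plate. A fork is two tines 8 mm wide, 14 mm apart, tops 150 mm above the bench; a tool hangs between them, its collar lying on top. The tines' front ends, 28 mm in front (-x) of the seat centre, turn up in a lip 10 mm high.
- seat_left (a point): Seat of the left (+y) fork, where the centre of a hung tool's collar underside belongs: 55 mm in front (-x) of the hanger's origin, 55 mm to its left, 150 mm up; axes as the hanger's. The lip's inner face is 24 mm in front of it, a back stop as high as the lip 22 mm behind it.
- seat_right (a point): Seat of the right (-y) fork, likewise 55 mm to the right. The stirring rod starts in one of the two seats, the spatula in the other.
- bead_jar: White lidded screw jar, 52 mm across, 55 mm high, a bystander. Origin: centre of its underside.
- paste_tin: Round tin of polishing paste with a red lid, 58 mm across, 26 mm high, a bystander. Origin: centre of its underside.
- model_dark: Dental model, dark teeth on a plaster base, 60 x 68 x 28 mm, a bystander. Origin: centre of its underside.
Mind the look-alikes: they are no part of the job. What is shaped like the stirrer but purple is not meant.

How it is judged:
On the way, in this order (a step that is already met when the one before it is completed fails the run):
1. the stirring rod is out of the hanger (distance between stirrer and seat_left above 0.06 m and distance between stirrer and seat_right above 0.06 m), for 0.2 s.
2. the rod's foot is down inside the dish (z of stirrer_tip in the frame of dish below 0.026 m and horizontal distance between stirrer_tip and dish below 0.052 m), for 1 s.
At the end, for the whole second after the job is handed in: All eight beads lie in one layer in the dish (centres under 18.5 mm above its underside), one or more of them over 10 mm out from the middle on each of its four sides; the rod hangs upright in a seat of the hanger (within 11 mm sideways, 4 mm in height, tilt under 0.1 rad); all is at rest (z of each of bead_1, bead_2, bead_3, bead_4, bead_5, bead_6, bead_7, bead_8 in the frame of dish below 0.0185 m and x of any of bead_1, bead_2, bead_3, bead_4, bead_5, bead_6, bead_7, bead_8 in the frame of dish above 0.01 m and x of any of bead_1, bead_2, bead_3, bead_4, bead_5, bead_6, bead_7, bead_8 in the frame of dish below -0.01 m and y of any of bead_1, bead_2, bead_3, bead_4, bead_5, bead_6, bead_7, bead_8 in the frame of dish above 0.01 m and y of any of bead_1, bead_2, bead_3, bead_4, bead_5, bead_6, bead_7, bead_8 in the frame of dish below -0.01 m and horizontal distance between each of bead_1, bead_2, bead_3, bead_4, bead_5, bead_6, bead_7, bead_8 and dish below 0.055 m and linear speed of each of bead_1, bead_2, bead_3, bead_4, bead_5, bead_6, bead_7, bead_8, stirrer, dish below 0.02 m/s and ((horizontal distance between stirrer and seat_left below 0.011 m and z of stirrer in the frame of seat_left between -0.004 and 0.004 m) or (horizontal distance between stirrer and seat_right below 0.011 m and z of stirrer in the frame of seat_right between -0.004 and 0.004 m)) and angle between stirrer's own z axis and vertical below 0.1 rad and angle between dish's own z axis and vertical below 0.05 rad); the robot touches nothing.
It fails at once if a bead leaves the dish (horizontal distance between any of bead_1, bead_2, bead_3, bead_4, bead_5, bead_6, bead_7, bead_8 and dish above 0.066 m).
It fails at once if the dish is shoved more than 50 mm or tipped (distance of dish from where it was at the start of the episode above 0.05 m or angle between dish's own z axis and vertical above 0.2 rad).
It fails at once if the rod is pressed on the dish with more than 30 N (contact force between stirrer and dish above 30 N).
It fails at once if the gripper touches the beads (contact force between the fingers and bead_1 above 0.5 N or contact force between the fingers and bead_2 above 0.5 N or contact force between the fingers and bead_3 above 0.5 N or contact force between the fingers and bead_4 above 0.5 N or contact force between the fingers and bead_5 above 0.5 N or contact force between the fingers and bead_6 above 0.5 N or contact force between the fingers and bead_7 above 0.5 N or contact force between the fingers and bead_8 above 0.5 N).
It fails at once if the spatula is taken from its place, or the jar, the tin or the dental model is shifted by more than 30 mm (distance of any of spatula, bead_jar, paste_tin, model_dark from where it was at the start of the episode above 0.03 m).
It also fails if it takes over 64 s, if anything falls off the work surface, if the arm or the gripper's body presses on something with over 40 N, if the wrist force passes 120 N, or if a joint passes its speed limit or range.

## Working session

There is one attempt and no reset: what is moved stays moved. The work goes in short steps, Python scripts to look and compute and a shell command to move; the robot and the scene stay as the last step left them, time stands still between calls to the robot, and variables do not carry over. Pictures are saved under pics/ and viewed, at most 10 in all, crops included, and the job is handed in when it is done.

```bash
mkdir -p pics; cat > h.py <<'E'
import numpy as np, cv2
from station import ctrl
def snap(n):
    c=ctrl.camera(n); return c
def ray(c,u,v):
    K=np.array(c["intrinsics"]);k=float(c["k1"])
    d=np.array([(u-K[0,2])/K[0,0],(v-K[1,2])/K[1,1]])
    s=d.copy()
    for _ in range(20): s=d/(1+k*(s@s))
    R=np.array(c["R"]);t=np.array(c["t"])
    return -R.T@t, R.T@np.array([s[0],s[1],1])
def onz(c,u,v,z):
    o,d=ray(c,u,v); return o+d*(z-o[2])/d[2]
def proj(c,X):
    p=np.array(c["R"])@np.array(X)+np.array(c["t"]); s=p[:2]/p[2]; s=s*(1+float(c["k1"])*(s@s))
    K=np.array(c["intrinsics"]); return np.array([K[0,0]*s[0]+K[0,2],K[1,1]*s[1]+K[1,2]])
def blobs(c,lo,hi,amin=30):
    hsv=cv2.cvtColor(c["img"],cv2.COLOR_BGR2HSV); m=cv2.inRange(hsv,np.array(lo),np.array(hi))
    n,l,s,ce=cv2.connectedComponentsWithStats(m)
    return [(s[i].tolist(),ce[i].round(1).tolist()) for i in range(1,n) if s[i][4]>=amin]
E
python3 - <<'E'
from h import *
a=snap("scene");b=snap("top")
im=np.hstack([a["img"],b["img"]]); cv2.imwrite("pics/a.png",cv2.resize(a["img"],(800,600)));cv2.imwrite("pics/b.png",cv2.resize(b["img"],(800,600)))
for c in(a,b):
    print(blobs(c,(95,80,40),(125,255,255)))
    print(blobs(c,(126,50,40),(160,255,255)))
    print("cam",-np.array(c["R"]).T@np.array(c["t"]),np.array(c["R"])[2], c["intrinsics"][0],c["k1"])
print(ctrl.get_obs(),ctrl.tcp_to_grasp)
E
```

```text
[([482, 96, 55, 38, 724], [515.2, 110.2]), ([335, 208, 12, 29, 278], [340.5, 222.3])]
[([208, 174, 15, 67, 345], [215.3, 197.9]), ([235, 207, 15, 76, 444], [241.4, 233.5])]
cam [-0.18583454 -0.61507089  0.58985247] [ 0.70190236  0.54199315 -0.46214338] [536.22521494   0.         322.2335303 ] -0.13371896748991371
[([22, 67, 23, 33, 155], [34.4, 85.9]), ([170, 120, 33, 31, 116], [185.1, 134.0]), ([354, 235, 11, 14, 119], [358.5, 241.4])]
[([473, 176, 14, 16, 123], [479.0, 183.9]), ([142, 234, 34, 22, 287], [154.8, 243.8]), ([245, 278, 18, 17, 224], [253.4, 286.1])]
cam [ 0.35930865 -0.04601566  0.93983405] [ 0.2057249  -0.01851587 -0.97843468] [444.93790424   0.         317.4128323 ] 0.004638783856509237
{'time_s': 0.1, 'qpos': array([ 1.19937614e+00,  3.00377529e-01,  1.52152426e+00, -8.44716202e-06,
        1.32070597e+00, -6.65895040e-02]), 'joint_vel': array([ 0.0007807 , -0.0015124 , -0.00259228,  0.00142077, -0.0010535 ,
        0.00073863]), 'tau': array([ 1.80835697e-03, -5.32648551e+01, -3.53283763e+01,  7.09562330e-02,
        2.35064118e-02, -6.02958153e-05]), 'ee_pos': array([0.16505657, 0.5246093 , 0.40416159]), 'eef_rot': array([-3.14057925e+00, -5.93817275e-05,  2.83676403e+00]), 'force': array([-0.02516578,  0.46638265,  0.39705281]), 'moment': array([ 0.00412525, -0.00617456,  0.02958604]), 'grip_force': 0.0, 'grip_width': 0.09396387585842098} 0.1804
```

View pics/a.png

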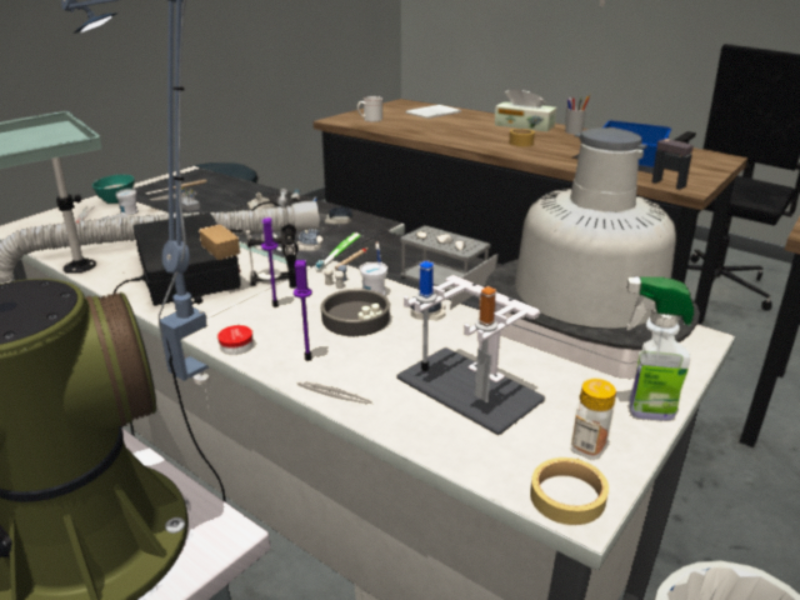

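View pics/b.png

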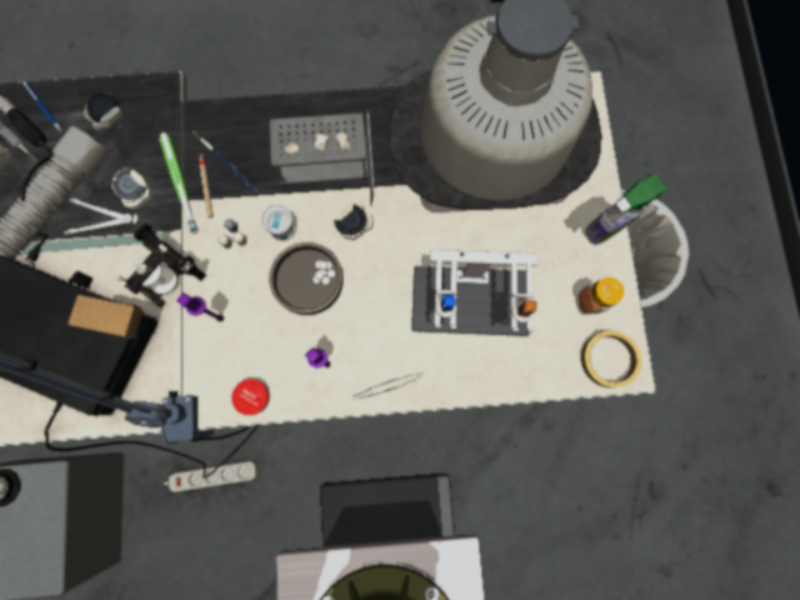

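Candidates in 640x480 pixels:
- **Blue-handled rod:** scene (340,222), top (358,241), hanging in the hanger's left fork.
- **Two purple look-alikes:** scene (215,198) and (241,233), top (155,244) and (253,286).

The blue one fits the description. The brown spatula hangs in the right fork. The dish is at top (245,222), with its heap on the -y side.

```bash
python3 - <<'E'
from h import *
a=snap("scene");b=snap("top")
def tri(p,q):
    o1,d1=ray(a,*p);o2,d2=ray(b,*q)
    s=np.linalg.lstsq(np.c_[d1,-d2],o2-o1,rcond=None)[0]
    A=o1+d1*s[0];B=o2+d2*s[1]; return ((A+B)/2).round(4),np.linalg.norm(A-B).round(4)
print("blue tri",tri((340.5,222.3),(358.5,241.4)))
print("blue a",blobs(a,(100,120,40),(125,255,255)),"b",blobs(b,(100,120,40),(125,255,255)))
print("brown", [x for x in blobs(a,(3,120,30),(16,255,220)) if 360<x[1][0]<420],[x for x in blobs(b,(3,120,30),(16,255,220)) if 400<x[1][0]<440])
# dish: dark pixels in window
g=b["img"].max(axis=2); m=np.zeros_like(g); m[185:260,205:285]=(g[185:260,205:285]<110)*255
ctr=max(cv2.findContours(m,cv2.RETR_EXTERNAL,cv2.CHAIN_APPROX_NONE)[0],key=cv2.contourArea)
P=np.array([onz(b,u,v,0.030)[:2] for u,v in cv2.convexHull(ctr)[:,0].astype(float)])
(cx,cy),r=cv2.minEnclosingCircle(P.astype(np.float32)*1000);print("dish mm",cx,cy,r)
x=cv2.resize(b["img"][190:285,200:450],(800,304),interpolation=cv2.INTER_CUBIC)
y=cv2.resize(a["img"][180:340,230:446],(400,296),interpolation=cv2.INTER_CUBIC)
o=np.zeros((600,800,3),np.uint8);o[:304]=x;o[304:600,:400]=y
z=cv2.resize(b["img"][195:280,325:440],(400,296),interpolation=cv2.INTER_CUBIC);o[304:600,400:]=z
cv2.imwrite("pics/c.png",o)
E
```

```text
blue tri (array([ 0.4959, -0.1295,  0.1822]), np.float64(0.0013))
blue a [([483, 97, 54, 37, 681], [515.4, 110.3]), ([335, 209, 11, 27, 253], [340.4, 222.5])] b [([28, 78, 17, 21, 103], [35.9, 88.1]), ([354, 236, 10, 12, 98], [358.5, 241.1])]
brown [([386, 124, 27, 11, 116], [399.3, 128.2]), ([384, 229, 13, 29, 277], [389.6, 244.1])] [([416, 241, 13, 11, 111], [422.0, 245.8])]
dish mm 581.9197387695312 86.05109405517578 61.07494354248047
```

View pics/c.png

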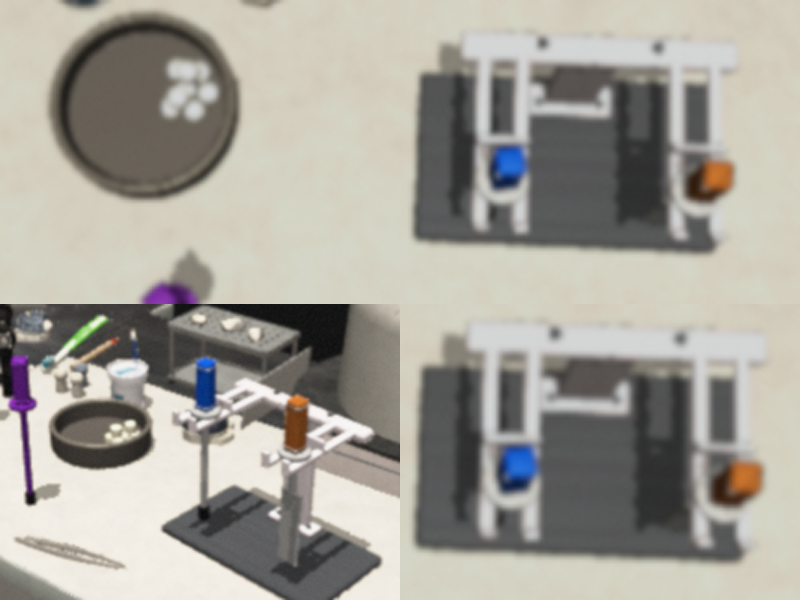

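The enlarged crop shows the blue-handled rod in the left (+y) fork, the brown spatula in the right fork, and the bead heap on the dish's right (-y) side. A tall desk lamp may stand in the arm's way, so I'll locate it, the hanger's yaw and the route.

```bash
python3 - <<'E'
from h import *
a=snap("scene");b=snap("top")
def tri(p,q):
    o1,d1=ray(a,*p);o2,d2=ray(b,*q)
    s=np.linalg.lstsq(np.c_[d1,-d2],o2-o1,rcond=None)[0]
    A=o1+d1*s[0];B=o2+d2*s[1]; return ((A+B)/2).round(4),np.linalg.norm(A-B).round(4)
B=tri((340.4,222.5),(358.5,241.1));S=tri((389.6,244.1),(422.0,245.8));print(B,S)
d=B[0]-S[0];print("hanger yaw",np.arctan2(-d[0],d[1]),np.linalg.norm(d))
print("lamp base top view z0.05",onz(b,144,334,0.05),"scene",onz(a,150,300,0.05))
# epipolar: points along the scene lamp rod projected into top view
for p in[(141,195),(140,120),(139,60),(142,3)]:
    o,dd=ray(a,*p)
    best=[]
    for s in np.arange(.5,1.6,.1):
        X=o+dd*s; best.append((X.round(2).tolist(),proj(b,X).round(0).astype(int).tolist()))
    print(p,best)
print(proj(a,[.165,.525,.4]),proj(b,[.165,.525,.4]),proj(b,[.165,.525,.2]))
E
```

```text
(array([ 0.4963, -0.1294,  0.1817]), np.float64(0.002)) (array([ 0.4798, -0.2384,  0.182 ]), np.float64(0.0009))
hanger yaw -0.15023553997970635 0.11024218793184395
lamp base top view z0.05 [0.37075449 0.28968693 0.05      ] scene [0.24956734 0.11291713 0.05      ]
(141, 195) [([0.07, -0.2, 0.39], [478, 586]), ([0.13, -0.11, 0.35], [389, 522]), ([0.18, -0.03, 0.32], [315, 470]), ([0.23, 0.05, 0.28], [252, 426]), ([0.28, 0.14, 0.24], [198, 388]), ([0.33, 0.22, 0.2], [152, 355]), ([0.39, 0.3, 0.16], [111, 326]), ([0.44, 0.39, 0.12], [75, 301]), ([0.49, 0.47, 0.08], [43, 278]), ([0.54, 0.56, 0.04], [14, 258]), ([0.6, 0.64, 0.0], [-12, 240])]
(140, 120) [([0.1, -0.18, 0.46], [475, 596]), ([0.16, -0.09, 0.43], [372, 524]), ([0.21, 0.0, 0.4], [284, 464]), ([0.27, 0.09, 0.38], [209, 411]), ([0.33, 0.18, 0.35], [143, 365]), ([0.39, 0.27, 0.33], [85, 325]), ([0.44, 0.35, 0.3], [33, 290]), ([0.5, 0.44, 0.27], [-13, 258]), ([0.56, 0.53, 0.25], [-54, 229]), ([0.61, 0.62, 0.22], [-92, 203]), ([0.67, 0.71, 0.19], [-126, 180])]
(139, 60) [([0.12, -0.16, 0.51], [470, 608]), ([0.18, -0.06, 0.49], [353, 527]), ([0.24, 0.03, 0.48], [250, 457]), ([0.3, 0.12, 0.46], [159, 396]), ([0.36, 0.21, 0.45], [78, 341]), ([0.42, 0.3, 0.43], [6, 292]), ([0.49, 0.39, 0.41], [-60, 248]), ([0.55, 0.49, 0.4], [-119, 208]), ([0.61, 0.58, 0.38], [-174, 171]), ([0.67, 0.67, 0.37], [-223, 138]), ([0.73, 0.76, 0.35], [-269, 107])]
(142, 3) [([0.14, -0.14, 0.56], [468, 619]), ([0.21, -0.05, 0.56], [331, 527]), ([0.27, 0.05, 0.55], [208, 445]), ([0.34, 0.14, 0.54], [96, 371]), ([0.4, 0.24, 0.54], [-7, 302]), ([0.47, 0.33, 0.53], [-101, 240]), ([0.53, 0.43, 0.53], [-189, 182]), ([0.6, 0.52, 0.52], [-270, 129]), ([0.66, 0.62, 0.51], [-346, 79]), ([0.73, 0.71, 0.51], [-417, 33]), ([0.8, 0.81, 0.5], [-483, -11])]
[-33.74524739  90.93857448] [-204.06990926  556.2268911 ] [-51.33875183 488.51184132]
```

```bash
python3 -m jog '[[0,-5,-1,0,0,0],[0,-10,-2,0,0,0],[0,-15,-3,0,0,0],[0,-19,-4,0,0,0],[0,-22,-4,0,0,0],[-4,-22.5,-4,0,0,0.12],[-8,-23,-4,0,0,0.24],[-10.5,-23.7,-4,0,0,0.35]]' 55
```

```text
time_s: 1.1
ee_pos: [0.1954, 0.2659, 0.4449]
eef_rot: [3.141, 0.0, 2.482]
force: [-0.4, 0.2, -0.7]
grip_width: 0.0516
grip_force: 0.0
```

```bash
python3 -m jog '[[-5,-0.5,0,0,0,0.15],[-9.8,-1.1,0,0,0,0.3],[-13.3,-2.7,0,0,0,0.42],[-16.7,-4.3,0,0,0,0.55],[-20,-5.8,0,0,0,0.68],[-24.8,-7.5,0,0,0,0.82],[-29.6,-9.2,0,0,0,0.95],[-34.6,-11,0,0,0,1.067]]'
python3 - <<'E'
from h import *
c=snap("wrist");cv2.imwrite("pics/d.png",c["img"])
print(blobs(c,(100,120,40),(125,255,255)),"cam",-np.array(c["R"]).T@np.array(c["t"]),np.array(c["R"])[2]); print(proj(c,[.4963,-.1294,.205]))
E
```

```text
time_s: 1.9
ee_pos: [0.3994, -0.0288, 0.4449]
eef_rot: [3.141, -0.0, 1.414]
force: [1.5, 2.1, 0.5]
grip_width: 0.0517
grip_force: 0.0
[([455, 348, 24, 8, 146], [466.6, 352.2])] cam [0.41183484 0.0500975  0.42493872] [-0.04204789 -0.27257027 -0.96121664]
[492.97796695 396.30673589]
```

```bash
python3 -m jog '[[-3,4,0,0,0,0],[-6,8,0,0,0,0],[-8.4,11,0,0,0,0],[-8.4,11,0,0,0,0]]'
python3 - <<'E'
from h import *
c=snap("wrist");cv2.imwrite("pics/d.png",c["img"])
print(blobs(c,(100,120,40),(125,255,255)),"cam",-np.array(c["R"]).T@np.array(c["t"]),np.array(c["R"])[2]); print(proj(c,[.4963,-.1294,.205]),proj(c,[.4963,-.1294,.155]))
E
```

```text
time_s: 2.35
ee_pos: [0.4968, -0.129, 0.4433]
eef_rot: [-3.14, 0.0, 1.417]
force: [0.4, 0.1, -0.0]
grip_width: 0.052
grip_force: 0.0
[([301, 238, 27, 21, 408], [313.1, 248.1]), ([300, 257, 29, 29, 681], [314.0, 271.1])] cam [ 0.50895849 -0.05000237  0.4233779 ] [-0.04368412 -0.27238308 -0.96119673]
[316.40308183 272.5721628 ] [316.49085445 247.35643708]
```

View pics/d.png

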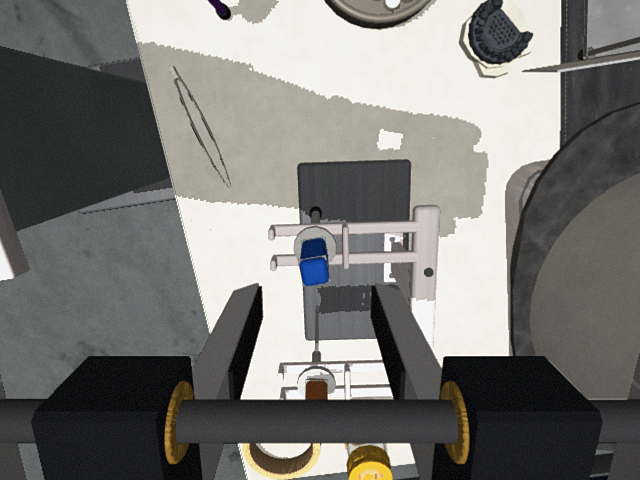

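```bash
python3 - <<'E'
from h import *
c=snap("wrist")
f=lambda u,v,z=.15:onz(c,u,v,z)[:2]
for p,q in[((285,232),(411,225)),((285,263),(411,256))]:
    A,B=f(*p),f(*q);d=B-A;print(A,B,np.arctan2(d[1],d[0]))
g=c["img"][205:345,265:445];cv2.imwrite("pics/e.png",cv2.resize(g,(720,560),interpolation=cv2.INTER_CUBIC))
print("handle top",f(314,271.1,.205),"lip",f(271,233,.16),f(273,262,.16))
E
```

```text
[ 0.47507972 -0.11505727] [ 0.56180064 -0.12345362] -0.0965194993070209
[ 0.4711238  -0.13738678] [ 0.55977261 -0.14585219] -0.09520509674535324
handle top [ 0.49396203 -0.12684069] lip [ 0.46691002 -0.11187142] [ 0.46450139 -0.13217741]
```

View pics/e.png

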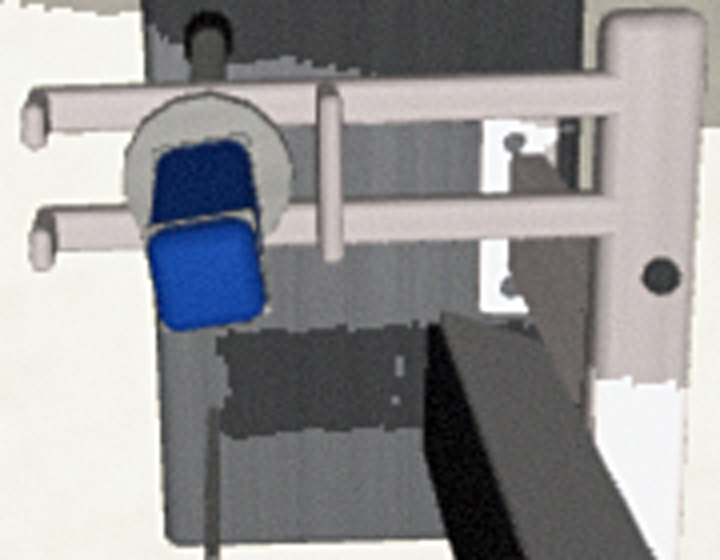

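```bash
python3 -m jog '[[0.1,-0.1,2.5,0,0,-0.06],[0.1,-0.1,5,0,0,-0.06],[0.1,-0.1,7,0,0,-0.06],[0.1,-0.1,7.8,0,0,-0.06],[0.1,-0.1,7.8,0,0,-0.06]]' 55
python3 -m jog '[[0,0,0,0,0,0],[0,0,0,0,0,0],[0,0,0,0,0,0],[0,0,0,0,0,0],[0,0,0,0,0,0],[0,0,0,0,0,0]]' 0 40
```

```text
time_s: 2.95
ee_pos: [0.4938, -0.1245, 0.3665]
eef_rot: [-3.141, -0.0, 1.481]
force: [-0.5, -0.1, 1.0]
grip_width: 0.0516
grip_force: 0.0
time_s: 3.55
ee_pos: [0.4942, -0.1252, 0.3669]
eef_rot: [3.141, 0.0, 1.48]
force: [-0.3, -0.1, 2.1]
grip_width: 0.0154
grip_force: 39.7
```

```bash
python3 -m jog '[[0,0,-1,0,0,0],[0,0,-2.5,0,0,0],[0,0,-2.5,0,0,0],[0,-2.5,-2.5,0,0,0],[0,-5,-2.6,0,0,0],[0,-8,-3,0,0,0],[0,-8,-6,0,0,0],[0,-8,-8,0,0,0]]'
python3 - <<'E'
from h import *
b=snap("top")
bg=b["img"].min(axis=2); m=np.zeros_like(bg); m[185:260,205:285]=(bg[185:260,205:285]>150)*255
d=cv2.circle(np.zeros_like(bg),(245,222),24,255,-1); m&=d
n,l,s,ce=cv2.connectedComponentsWithStats(m)
for i in range(1,n): print(s[i].tolist(),onz(b,*ce[i],.021).round(4))
v,u=np.nonzero(m); P=np.array([onz(b,x,y,.021)[:2] for x,y in zip(u.astype(float),v.astype(float))]);print(P.min(0),P.max(0),P.mean(0))
print(ctrl.get_obs()["ee_pos"],"purple base",[ (onz(b,253,286,.19)).round(3)])
w=snap("wrist");cv2.imwrite("pics/f.png",w["img"]); print(proj(w,[.582,.086,.034]))
E
```

```text
time_s: 4.35
ee_pos: [0.4138, -0.1178, 0.4479]
eef_rot: [3.141, 0.0, 1.479]
force: [0.2, 0.5, -0.7]
grip_width: 0.016
grip_force: 39.7
[250, 209, 18, 19, 232] [0.5934 0.059  0.021 ]
[0.57268223 0.0408099 ] [0.61331547 0.07753911] [0.59339068 0.05895535]
[ 0.4141911  -0.11787034  0.45074326] purple base [array([0.433, 0.055, 0.19 ])]
[489.45820176 -45.38754641]
```

```bash
python3 -m jog '[[4.5,2.2,0,0,0,0],[9,4.5,0,0,0,0],[13.5,6.7,0,0,0,0],[18,9,0,0,0,0],[22.3,11.1,0,0,0,0],[24.3,12.1,0,0,0,0],[24.3,12.1,0,0,0,0],[24.3,12.1,0,0,0,0]]'
cat > look.py <<'E'
from h import *
import sys
b=snap("top");w=snap("wrist");o=ctrl.get_obs();p=o["ee_pos"]
print("ee",p.round(4),o["force"].round(1),"t",o["time_s"])
tip=np.array([p[0],p[1]-.002,p[2]-.337]);print("tip top/wrist px",proj(b,tip).round(1),proj(w,tip).round(1),"blue",[x[1] for x in blobs(b,(100,120,40),(125,255,255)) if 150<x[1][0]<400], [x[1] for x in blobs(w,(100,120,40),(125,255,255),150)])
D=np.array([.582,.086])
for c,n in((b,"top"),(w,"wrist")):
    # ivory: bright, low saturation, inside dish inner-floor region
    ang=np.linspace(0,2*np.pi,60);poly=np.array([proj(c,[D[0]+.053*np.cos(t),D[1]+.053*np.sin(t),.018]) for t in ang]).astype(np.int32)
    d=cv2.fillPoly(np.zeros((480,640),np.uint8),[poly],255); m=((c["img"].min(axis=2)>135)*255).astype(np.uint8)&d
    nn,l,s,ce=cv2.connectedComponentsWithStats(m)
    print(n,[(s[i][4],((onz(c,*ce[i],.020)[:2]-D)*1000).round(0).tolist()) for i in range(1,nn) if s[i][4]>8])
    if n=="wrist" and len(sys.argv)>1:
        x0,y0=poly.min(0)-15;x1,y1=poly.max(0)+15;x0,y0=max(x0,0),max(y0,0)
        g=c["img"][y0:y1,x0:x1]; k=min(700/g.shape[1],560/g.shape[0]); cv2.imwrite(sys.argv[1],cv2.resize(g,None,fx=k,fy=k,interpolation=cv2.INTER_CUBIC)); print("crop",x0,y0,k)
E
python3 look.py pics/f.png
```

```text
time_s: 5.25
ee_pos: [0.557, 0.1131, 0.4452]
eef_rot: [-3.14, 0.001, 1.48]
force: [-0.5, -0.3, -1.5]
grip_width: 0.0158
grip_force: 39.7
ee [0.5568 0.1122 0.4461] [ 0.1 -0.4 -1. ] t 5.35
tip top/wrist px [226.8 227.3] [317.1 232. ] blue [] [[565.5, 75.6], [316.2, 306.5], [316.5, 345.1]]
top [(np.int32(185), [13.0, -31.0])]
wrist [(np.int32(79), [0.0, -14.0]), (np.int32(97), [27.0, -20.0]), (np.int32(404), [6.0, -32.0]), (np.int32(16), [39.0, -31.0]), (np.int32(165), [23.0, -34.0]), (np.int32(11), [-21.0, -37.0]), (np.int32(47), [-23.0, -45.0])]
crop 277 163 4.3076923076923075
```

View pics/f.png

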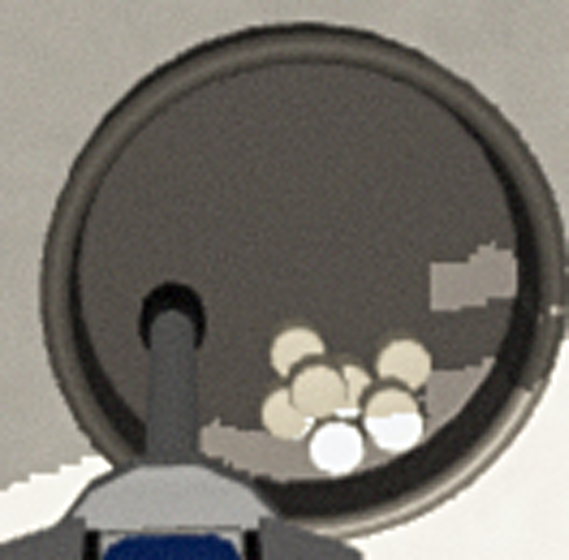

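```bash
python3 -m jog '[[0,0,5,0,0,0],[0,0,8,0,0,0],[0,0,9.9,0,0,0],[0,0,9.9,0,0,0],[-1.3,-0.1,9.9,0,0,0],[-2.3,-0.3,9.9,0,0,0],[-3.3,-0.1,9.9,0,0,0],[-4.2,0.4,9.9,0,0,0]]'
python3 look.py
```

```text
time_s: 6.15
ee_pos: [0.5571, 0.0696, 0.3483]
eef_rot: [3.141, -0.0, 1.479]
force: [0.5, -0.1, -1.1]
grip_width: 0.0155
grip_force: 40.0
ee [0.5576 0.0695 0.348 ] [-0.6  1.  -1.1] t 6.25
tip top/wrist px [255.9 235.4] [315.9 230.6] blue [] [[609.2, 30.8], [316.4, 307.7], [316.5, 346.8]]
top [(np.int32(14), [9.0, -40.0])]
wrist [(np.int32(699), [1.0, 48.0]), (np.int32(45), [25.0, 28.0]), (np.int32(138), [0.0, -14.0]), (np.int32(170), [26.0, -20.0]), (np.int32(458), [4.0, -27.0]), (np.int32(272), [23.0, -34.0]), (np.int32(188), [9.0, -40.0])]
```

```bash
python3 -m jog '[[-0.7,0.8,0,0,0,0],[-1,1.5,0,0,0,0],[-1.05,2.3,0,0,0,0],[-1,3.1,0,0,0,0],[-0.7,3.8,0,0,0,0],[-0.2,4.4,0,0,0,0],[0.4,4.9,0,0,0,0],[1.1,5.2,0,0,0,0]]'
python3 look.py pics/g.png
```

```text
time_s: 7.05
ee_pos: [0.6104, 0.0778, 0.3475]
eef_rot: [-3.141, 0.0, 1.48]
force: [-0.1, -0.4, -1.2]
grip_width: 0.0162
grip_force: 40.0
ee [0.6102 0.0782 0.3475] [ 0.1  0.5 -1.1] t 7.15
tip top/wrist px [250.7 211.9] [316.2 232.5] blue [] [[553.0, 36.6], [316.4, 307.8], [316.4, 346.7]]
top [(np.int32(12), [37.0, -30.0]), (np.int32(16), [23.0, -40.0])]
wrist [(np.int32(84), [1.0, 52.0]), (np.int32(180), [39.0, 14.0]), (np.int32(440), [42.0, 1.0]), (np.int32(185), [20.0, -1.0]), (np.int32(197), [1.0, -15.0]), (np.int32(178), [37.0, -29.0]), (np.int32(9), [19.0, -36.0]), (np.int32(225), [19.0, -44.0])]
crop 196 141 3.4355828220858897
```

View pics/g.png

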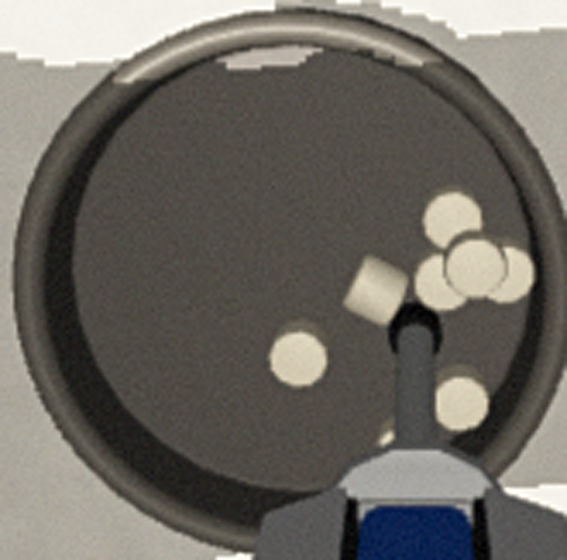

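```bash
python3 -m jog '[[0.8,0.1,0,0,0,0],[1.3,0.05,0,0,0,0],[1.8,-0.1,0,0,0,0],[2.3,-0.3,0,0,0,0],[2.7,-0.6,0,0,0,0],[3.1,-1,0,0,0,0],[3.4,-1.4,0,0,0,0],[3.6,-1.9,0,0,0,0]]'
python3 look.py pics/h.png
```

```text
time_s: 7.95
ee_pos: [0.594, 0.1152, 0.3477]
eef_rot: [3.141, -0.001, 1.48]
force: [-0.2, -0.3, -0.4]
grip_width: 0.0159
grip_force: 40.0
ee [0.5939 0.1152 0.3478] [ 0.2 -0.2 -1.6] t 8.05
tip top/wrist px [233.8 220.5] [316.9 232.4] blue [] [[586.5, 74.9], [316.4, 308.7], [316.4, 347.2]]
top [(np.int32(14), [50.0, 4.0]), (np.int32(75), [29.0, -35.0]), (np.int32(9), [39.0, 15.0]), (np.int32(10), [29.0, 24.0]), (np.int32(18), [1.0, -15.0])]
wrist [(np.int32(154), [40.0, 29.0]), (np.int32(184), [0.0, 27.0]), (np.int32(198), [28.0, 24.0]), (np.int32(171), [38.0, 14.0]), (np.int32(141), [49.0, 4.0]), (np.int32(441), [8.0, -11.0])]
crop 224 188 3.6363636363636362
```

View pics/h.png

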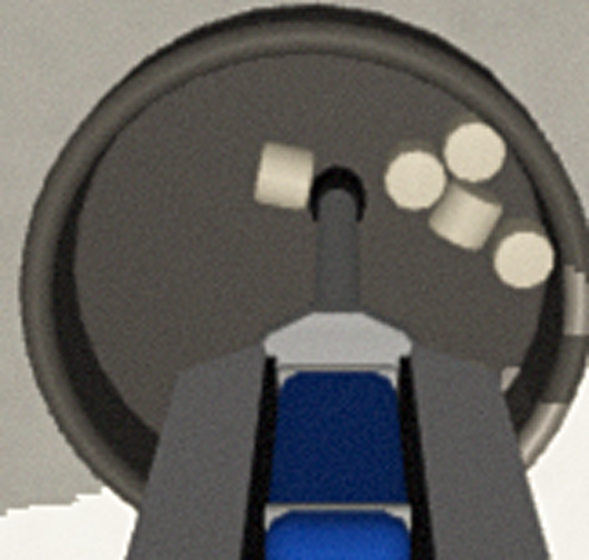

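```bash
python3 -m jog '[[-0.1,-0.8,0,0,0,0],[-0.2,-1.6,0,0,0,0],[-0.5,-2.3,0,0,0,0],[-1,-2.8,0,0,0,0],[-1.4,-3.1,0,0,0,0],[-1.4,-3.1,0,0,0,0],[-1,-2.5,0,0,0,0],[-1,-2.5,0,0,0,0]]'
python3 -m jog '[[0,0,-2,0,0,0],[0,0,-5,0,0,0],[0,0,-9,0,0,0],[4,0,-10,0,0,0],[8,0,-10,0,0,0],[11,0,-10,0,0,0],[11,0,-10,0,0,0],[11,0,-10,0,0,0]]'
python3 look.py pics/i.png
```

```text
time_s: 8.85
ee_pos: [0.5692, 0.1074, 0.3476]
eef_rot: [3.141, -0.0, 1.48]
force: [-0.0, 0.4, -0.5]
grip_width: 0.0159
grip_force: 40.0
time_s: 9.65
ee_pos: [0.5786, 0.217, 0.4471]
eef_rot: [-3.141, 0.0, 1.481]
force: [-0.9, -0.2, -0.5]
grip_width: 0.0158
grip_force: 40.0
ee [0.5787 0.2159 0.4475] [-0.3 -0.9 -1.3] t 9.75
tip top/wrist px [172.  220.2] [316.8 232.1] blue [] [[532.8, 187.3], [316.4, 308.7], [316.5, 347.4]]
top [(np.int32(139), [38.0, 19.0]), (np.int32(39), [37.0, -29.0]), (np.int32(39), [23.0, -40.0]), (np.int32(43), [1.0, -15.0]), (np.int32(33), [-19.0, 29.0])]
wrist [(np.int32(287), [-7.0, 48.0]), (np.int32(84), [41.0, 29.0]), (np.int32(39), [42.0, 15.0]), (np.int32(86), [48.0, 4.0]), (np.int32(12), [-36.0, -4.0]), (np.int32(15), [4.0, -8.0])]
crop 267 262 4.786324786324786
```

View pics/i.png

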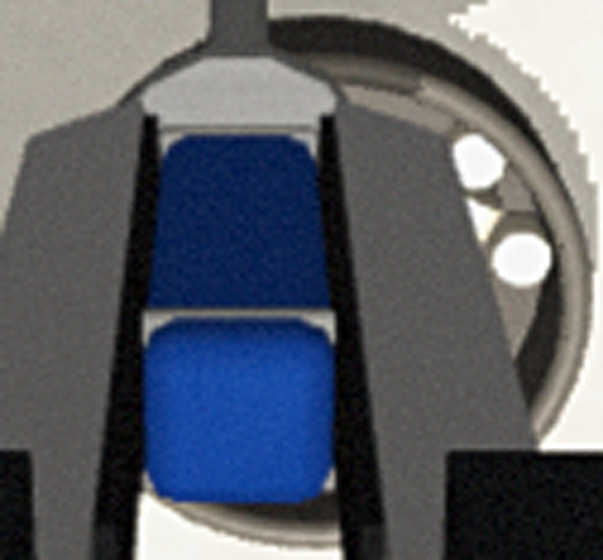

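The top view shows 8 beads in one layer. The -x side is thin, though, so I'll push the bead at (1,-15) mm over to about (-30,-21).

```bash
python3 -m jog '[[-4.5,1,0,0,0,0],[-9,2.3,0,0,0,0],[-13,3.3,0,0,0,0],[-13.8,3.5,0,0,0,0],[-13.8,3.5,0,0,0,0],[-13.8,3.5,4,0,0,0],[-13.8,3.5,7,0,0,0],[-13.8,3.5,7,0,0,0]]'
python3 look.py pics/j.png
```

```text
time_s: 10.55
ee_pos: [0.6003, 0.077, 0.3738]
eef_rot: [-3.135, 0.001, 1.481]
force: [-0.8, 0.6, -1.4]
grip_width: 0.0157
grip_force: 40.0
ee [0.6009 0.0768 0.3787] [ 0.4 -0.2 -0.7] t 10.65
tip top/wrist px [249.4 212.4] [318.1 232.3] blue [] [[550.0, 37.0], [316.4, 308.7], [316.4, 347.2]]
top [(np.int32(16), [37.0, -29.0]), (np.int32(16), [23.0, -40.0])]
wrist [(np.int32(114), [-2.0, 52.0]), (np.int32(143), [40.0, 28.0]), (np.int32(167), [-18.0, 29.0]), (np.int32(189), [28.0, 24.0]), (np.int32(160), [39.0, 14.0]), (np.int32(134), [49.0, 4.0]), (np.int32(166), [1.0, -15.0]), (np.int32(155), [37.0, -29.0]), (np.int32(121), [24.0, -40.0])]
crop 217 135 3.6601307189542482
```

View pics/j.png

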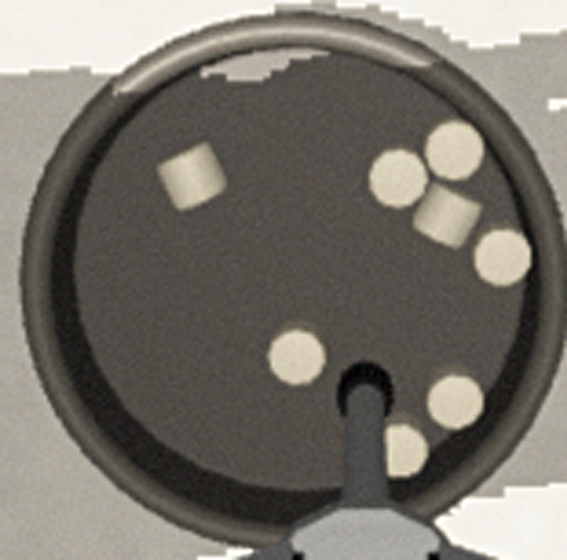

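The crop shows all eight beads in one layer, with the foot hovering beside the bead at (1,-15).

```bash
python3 -m jog '[[0,0,2,0,0,0],[0,0,3,0,0,0],[-0.2,-0.8,3,0,0,0],[-0.5,-1.6,3,0,0,0],[-0.7,-2.4,3,0,0,0],[-0.9,-3.1,3,0,0,0],[-1,-3.5,3,0,0,0],[-1,-3.5,3,0,0,0]]'
python3 -m jog '[[0.2,0.7,0,0,0,0],[0.2,0.7,-3,0,0,0],[0.2,0.7,-7,0,0,0],[0.2,0.7,-10,0,0,0],[-4,-2,-10,0,0,0],[-8,-5,-10,0,0,0],[-12,-8,-10,0,0,0],[-14,-9,-10,0,0,0]]'
python3 look.py
```

```text
time_s: 11.45
ee_pos: [0.5647, 0.0691, 0.3481]
eef_rot: [3.141, -0.0, 1.48]
force: [0.9, 0.2, -0.5]
grip_width: 0.0159
grip_force: 40.0
time_s: 12.25
ee_pos: [0.4611, -0.0638, 0.4481]
eef_rot: [3.141, 0.0, 1.478]
force: [0.9, -0.2, -0.5]
grip_width: 0.0156
grip_force: 40.0
ee [ 0.4621 -0.0638  0.4483] [-0.4  0.6 -0.8] t 12.35
tip top/wrist px [322.6 269.1] [317.7 229.7] blue [] [[316.4, 308.7], [316.5, 347.3]]
top [(np.int32(139), [38.0, 19.0]), (np.int32(38), [37.0, -29.0]), (np.int32(36), [-19.0, 29.0]), (np.int32(42), [-23.0, -12.0])]
wrist [(np.int32(102), [-20.0, 25.0]), (np.int32(302), [35.0, 16.0]), (np.int32(125), [48.0, 4.0]), (np.int32(170), [-46.0, -18.0]), (np.int32(195), [-23.0, -13.0]), (np.int32(168), [36.0, -29.0]), (np.int32(181), [23.0, -40.0])]
```

```bash
python3 -m jog '[[-0.5,-4.7,0,0,0,0],[-3,-4.7,0,0,0,0],[-5.85,-4.7,0,0,0,0],[-5.85,-4.7,3,0,0,0],[-5.85,-4.7,5.1,0,0,0],[-5.85,-4.7,5.1,0,0,0],[-5.85,-4.7,5.1,0,0,0]]'
python3 - <<'E'
from h import *
o=ctrl.get_obs();p=o["ee_pos"];y=o["eef_rot"][2];d=np.array([.4942,-.1252,.3669])-p
print(p,o["eef_rot"],"tx,ty,tz cm",100*(np.cos(y)*d[0]+np.sin(y)*d[1]),100*(np.sin(y)*d[0]-np.cos(y)*d[1]),-100*d[2])
E
```

```text
time_s: 13.05
ee_pos: [0.4114, -0.1158, 0.3973]
eef_rot: [3.142, -0.0, 1.48]
force: [0.6, -0.3, 0.4]
grip_width: 0.0157
grip_force: 40.0
[ 0.41140915 -0.11580321  0.39732079] [ 3.14153039e+00 -9.96391182e-05  1.48041384e+00] tx,ty,tz cm -0.18857782680775734 8.330106845600074 3.0420790454059654
```

```bash
python3 -m jog '[[-0.2,0,0,0,0,0],[-0.2,2.5,0,0,0,0],[-0.2,5,0,0,0,0],[-0.2,7.5,0,0,0,0],[-0.2,8.3,0,0,0,0],[-0.2,8.3,0,0,0,0],[-0.2,8.3,0,0,0,0]]'
python3 -m jog '[[0,0,1,0,0,0],[0,0,2,0,0,0],[0,0,2.7,0,0,0],[0,0,2.95,0,0,0],[0,0,2.95,0,0,0],[0,0,2.95,0,0,0]]'
```

```text
time_s: 13.75
ee_pos: [0.4926, -0.1255, 0.397]
eef_rot: [3.141, 0.0, 1.48]
force: [-0.2, -0.8, -0.3]
grip_width: 0.0158
grip_force: 40.0
time_s: 14.35
ee_pos: [0.4931, -0.1256, 0.3673]
eef_rot: [3.141, 0.0, 1.48]
force: [0.2, 0.3, -0.7]
grip_width: 0.0157
grip_force: 40.0
```

```bash
python3 -m jog '[[0,0,0.05,0,0,0],[0,0,0.05,0,0,0],[0,0,0.05,0,0,0],[0,0,0.05,0,0,0],[0,0,0.05,0,0,0]]' 50
python3 -m jog '[[0,0,-2,0,0,0],[0,0,-5,0,0,0],[0,0,-8,0,0,0],[0,-4,-8,0,0,0],[0,-8,-8,0,0,0],[0,-8,-8,0,0,0]]'
python3 - <<'E'
from h import *
a=snap("scene");b=snap("top");w=snap("wrist")
f=lambda c:[x for x in blobs(c,(100,120,40),(125,255,255)) if x[0][4]<900]
print(f(a));print(f(b));print(f(w)); print("expected top face",proj(w,[.494,-.127,.205]),proj(b,[.495,-.128,.18]))
E
python3 look.py
```

```text
time_s: 14.85
ee_pos: [0.4931, -0.1256, 0.3667]
eef_rot: [3.142, 0.0, 1.48]
force: [0.4, 0.2, -1.1]
grip_width: 0.0463
grip_force: 0.0
time_s: 15.45
ee_pos: [0.4106, -0.1178, 0.447]
eef_rot: [3.141, 0.0, 1.479]
force: [0.3, -0.8, -0.0]
grip_width: 0.0472
grip_force: 0.0
[([483, 97, 54, 37, 678], [515.4, 110.3]), ([336, 210, 10, 27, 243], [340.7, 223.6])]
[([28, 78, 17, 21, 103], [35.9, 88.0])]
[([422, 244, 39, 39, 727], [436.1, 257.4]), ([439, 263, 28, 26, 668], [452.4, 275.7])]
expected top face [456.06996205 271.05252432] [357.3099073 242.5169893]
ee [ 0.4142 -0.1184  0.4465] [-0.8  0.3 -0.2] t 15.7
tip top/wrist px [354.1 292.5] [316.6 231.6] blue [] [[435.3, 257.6], [451.6, 276.1]]
top [(np.int32(138), [38.0, 19.0]), (np.int32(38), [37.0, -29.0]), (np.int32(39), [23.0, -40.0]), (np.int32(35), [-19.0, 29.0]), (np.int32(41), [-23.0, -12.0])]
wrist [(np.int32(61), [-34.0, -37.0]), (np.int32(192), [23.0, -41.0]), (np.int32(14), [36.0, -35.0])]
```

```bash
python3 -m jog '[[0,0,0,0,0,0],[0,0,0,0,0,0],[0,0,0,0,0,0],[0,0,0,0,0,0],[0,0,0,0,0,0]]'
python3 - <<'E'
from h import *
a=snap("scene");w=snap("wrist")
f=lambda c:[x for x in blobs(c,(100,120,40),(125,255,255)) if x[0][4]<900]
print(f(a),f(w))
print(ctrl.hand_in())
E
```

```text
time_s: 16.2
ee_pos: [0.4135, -0.1183, 0.4466]
eef_rot: [3.142, -0.0, 1.48]
force: [0.6, -0.2, -0.3]
grip_width: 0.0469
grip_force: 0.0
[([483, 97, 54, 37, 678], [515.4, 110.3]), ([336, 210, 10, 27, 246], [340.6, 223.5])] [([422, 244, 40, 39, 728], [436.6, 258.1]), ([439, 264, 29, 26, 681], [452.9, 276.5])]
the job is handed in; nothing more can be done
None
```

The job is handed in after 16 s of robot time; no verdict came back, but my last camera checks showed all eight beads in one layer on every side of the dish and the blue-handled rod hanging still in its left seat.

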